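# Line up the sample bottles by height and fit the end shield

### The arm

A 6-joint arm with a two-finger parallel gripper is mounted at the origin on the work surface. World frame = base frame: x ahead of the robot, y to its left, z up, the work surface at z = 0. Lengths are in m, angles in rad, forces in N, time in s.
With the tool pointing down it reaches from about 0.275 to 0.75 m from the base axis. Payload 10.2 kg.
Tool frame: the origin (TCP) lies at the very end of the fingers, on their centre line; the grasp point (between the pads) lies behind it (ctrl.tcp_to_grasp is the z of the grasp point in the tool frame, in m); z points along the fingers, y is the line along which they close (so a half turn about z gives the same grasp; the last joint's range is limited). The gripper opens to 85 mm and grips with 20 to 120 N. Pads are 22 mm wide; open, the fingers measure 114 mm over their backs; the gripper's body (76 mm by 85 mm) begins 54 mm behind the grasp point. The pads swing forward as they close: fully open they stand 13 mm farther back than shut.
Start: joints at [-1.47, 0.313, 1.498, -0, 1.331, -0.223], TCP at [0.167, -0.498, 0.231] pointing down, gripper open.
Joint ranges: [-2.94, 2.94], [-0.97, 2.17], [0.19, 2.56], [-1.23, 4.37], [0.02, 3.11], [-2.88, 2.88]. Speed limits (rad/s): [2.39, 2.39, 3.01, 3.14, 3.14, 3.14].

### API

Orientations are given as a 3x3 rotation matrix whose columns are the frame's x, y, z axes.
In Python, from station import ctrl gives the robot as it stands.
- The arm moves only by the shell command python3 -m crank 'ROWS' [FORCE]. ROWS is JSON, a list of rows, each an object with "slide": the shift along the tool's x, y, z normalised to -1 to 1, where 1 is 15 cm, a list of three; "twist": the turn, a rotation vector about the tool's x, y, z normalised to -1 to 1, where 1 is 180 degrees, a list of three; "grip": the opening, from 0 (shut) to 1 (fully open). A call has 1 to 20 rows; each row is the pose to reach, as a shift and turn from the pose commanded when the call began, along the tool's axes at that moment, turning the shorter way round; what a row does not reach only later rows make up. A row lasts 1/10 s, in which the tool goes at most 50 mm and 8.59 degrees, less where a joint would pass 70% of its speed; a pose out of reach is approached as far as the arm can. A call with a number of a shift or a turn outside -1 to 1 is refused whole. A call with a gripper value outside its range is refused whole. The fingers move at their own pace and stop on an object; FORCE is the grip in N (left out, the last holds). Time passes only in rows, so rows that repeat a pose let the fingers close. It gives the time, the measured TCP pose, the force, the opening and the grip force at its end, in the units of the state.
- ctrl.observe(): the state, without advancing time (a new reading comes with each control period).
- ctrl.get_image(name): name is "side" or "top" or "wrist"; returns (picture, depth): 480x640x3 uint8, red, green, blue; 480x640 float32, m along the optical axis (not along the pixel's ray), 0 where there is no reading.
- ctrl.camera_params(name): a dict with "mtx" (3x3 intrinsics, pixels), "extrinsics" (4x4, takes a point from camera to world coordinates). Camera axes: x right, y down, z forward; pixel columns grow to the right and rows downward; lengths in m; the calibration is good to about 2 mm. A picture is of the moment at which its call begins: read the wrist's pose just before it. camera_params takes no time and is no camera call; for the wrist camera it gives the pose at the moment of the call.
- ctrl.job_done(): hands the job in; it is judged then, once.
Trained networks look in the newest picture that a camera, given by its name, has taken for a name from the list of things; names that differ only in an ending like _2 or _b are one class to them, and where a whole thing is asked for, a point or a joint stands for the part that bears it (a point fixed in the world has none). Each returns a list of dicts, best first, with "score" (0 to 1); they miss things now and then, are a little off and sometimes report something else, mostly with a low value. They report only what shows in the picture. A call takes as long as a camera call. They do not tell look-alikes from the thing itself.
- ctrl.trace(label, camera): "pixels" (480x640 bool, what is visible of it) and "extent" ([centre column, centre row, width, height] in pixels, round what is visible of it).
- ctrl.mark_of(label, camera): "centre" ([column, row] in pixels: a listed point, or the origin of a listed thing).
The state is a dict: "t": time; "joints": joint angles; "qvel": joint speeds; "joint_torque": joint torques, N m; "ee_pos": TCP position; "ee_rot": TCP orientation; "wrist_force": force on the tool from outside, world axes, zero at the start; "wrist_torque": the same for the moment, N m; "opening": finger opening in m; "gripper_force": force on a finger pad.
Only numpy, scipy, OpenCV 4.12 (cv2) and the standard library are available. Lean on these libraries where they do the work, as an engineer would, in place of code of your own. Each camera call takes 0.05 s, during which the arm holds its last target. There are 200 camera calls.

### The job

Set up the sample row on the white deck: stand the four white bottles on the four round pads in order of height, one centred on each pad, with the tallest next to the black plate guides and the shortest farthest from them. Take the aluminium end shield out of its wooden block and slide it down into the guides until it is fully home. Keep the bottles upright throughout, and leave everything standing free.

Things in the scene. Friction and masses are not known exactly. Their poses are not given: they have to be found in the camera images.
- bottle_a: The shortest of four white plastic bottles, 62 mm tall (the others differ in height only: 62, 84, 106, 128), loose, 40 to 170 g. Round body 44 mm across and a grey screw cap 37 mm across forming the top 29 mm: grip it there. Origin: centre of the underside; z up. Starts standing on the bench, on the robot's side of the deck.
- bottle_b: The second shortest of four white plastic bottles, 84 mm tall (the others differ in height only: 62, 84, 106, 128), loose, 40 to 170 g. Round body 44 mm across and a grey screw cap 37 mm across forming the top 29 mm: grip it there. Origin: centre of the underside; z up. Starts standing on the bench, on the robot's side of the deck.
- bottle_c: The second tallest of four white plastic bottles, 106 mm tall (the others differ in height only: 62, 84, 106, 128), loose, 40 to 170 g. Round body 44 mm across and a grey screw cap 37 mm across forming the top 29 mm: grip it there. Origin: centre of the underside; z up. Starts standing on the bench, on the robot's side of the deck.
- bottle_d: The tallest of four white plastic bottles, 128 mm tall (the others differ in height only: 62, 84, 106, 128), loose, 40 to 170 g. Round body 44 mm across and a grey screw cap 37 mm across forming the top 29 mm: grip it there. Origin: centre of the underside; z up. Starts standing on the bench, on the robot's side of the deck.
- pad_1: Pad 1 of four alike fixed round dark rubber pads with grey discs, 62 mm across, 3 mm thick, 80 mm apart in a straight row on a white deck plate (100 x 500 mm, 8 mm thick), numbered from the robot's right to its left. Origin: centre of the pad's underside, on the plate (its top is 3 mm above); y axis along the row.
- pad_2: Pad 2 of four alike fixed round dark rubber pads with grey discs, 62 mm across, 3 mm thick, 80 mm apart in a straight row on a white deck plate (100 x 500 mm, 8 mm thick), numbered from the robot's right to its left. Origin: centre of the pad's underside, on the plate (its top is 3 mm above); y axis along the row.
- pad_3: Pad 3 of four alike fixed round dark rubber pads with grey discs, 62 mm across, 3 mm thick, 80 mm apart in a straight row on a white deck plate (100 x 500 mm, 8 mm thick), numbered from the robot's right to its left. Origin: centre of the pad's underside, on the plate (its top is 3 mm above); y axis along the row.
- pad_4: Pad 4 of four alike fixed round dark rubber pads with grey discs, 62 mm across, 3 mm thick, 80 mm apart in a straight row on a white deck plate (100 x 500 mm, 8 mm thick), numbered from the robot's right to its left. Origin: centre of the pad's underside, on the plate (its top is 3 mm above); y axis along the row.
- guide: Black plate guides, 96 x 34 mm, fixed on the deck 90 mm beyond one end pad (either end; a 57 mm high grey pump block is at the other). Two upright channels face each other along x (across the row): slot 81 mm (x) by 9 mm (y), floor 6 mm above the origin, straight up to 75 mm, then flared to 90 mm. Origin: centre of underside, on the deck plate; z up, y along the row.
- shield: Loose aluminium plate 76 mm wide (x), 5 thick (y), 100 high, with a grip bar centred on top, 36 (x) by 12 (y) by 30 mm high: 130 mm in all, 0.1-0.2 kg. Origin: centre of lower edge; z up. Both ways round alike. Starts on edge in a fixed wooden block (100 x 44 x 40 mm high; slot 7 mm wide, 30 deep) among the bottles; grip the bar across y, lift straight up.
Things that resemble listed ones, but are neither listed nor needed, are in the scene too. What is shaped like the bottle_c but orange is not meant.

How it is judged:
By the outcome, as a careful person would: the job done as asked, in the order asked, and still so for the second after the job is handed in, with the robot touching nothing.
It also fails if it takes over 120 s, if anything falls off the work surface, if the arm or the gripper's body presses on something with over 40 N, if the wrist force passes 120 N, or if a joint passes its speed limit or range.

## Working session

There is one attempt and no reset: what is moved stays moved. The work goes in short steps, Python scripts to look and compute and a shell command to move; the robot and the scene stay as the last step left them, time stands still between calls to the robot, and variables do not carry over. Pictures are saved under pics/ and viewed, at most 14 in all, crops included, and the job is handed in when it is done.

```bash
ls; mkdir -p pics; python3 - <<'E'
from station import ctrl
import cv2,numpy as np
s=ctrl.observe(); print({k:np.round(v,3).tolist() for k,v in s.items()}, ctrl.tcp_to_grasp)
for n in ("top","side"):
    im,d=ctrl.get_image(n); cv2.imwrite(f"pics/{n}0.png",im[:,:,::-1]); np.save(f"{n}0.npy",d)
    p=ctrl.camera_params(n); print(n,np.round(p["mtx"],1).tolist(),np.round(p["extrinsics"],3).tolist())
E
```

```text
pics
{'t': 0.0, 'joints': [-1.47, 0.313, 1.498, -0.0, 1.331, -0.223], 'qvel': [0.0, 0.001, 0.002, -0.001, 0.001, 0.001], 'joint_torque': [-0.0, -41.226, -25.975, -0.0, 0.004, -0.0], 'ee_pos': [0.167, -0.497, 0.231], 'ee_rot': [[0.948, 0.318, -0.0], [0.318, -0.948, 0.001], [0.0, -0.001, -1.0]], 'wrist_force': [-0.806, -0.549, 0.002], 'wrist_torque': [-0.036, -0.025, 0.012], 'gripper_force': 0.0, 'opening': 0.085} -0.0187
top [[525.3, 0.0, 314.3], [0.0, 525.3, 241.3], [0.0, 0.0, 1.0]] [[0.018, -0.984, 0.175, 0.32], [-1.0, -0.021, -0.013, -0.036], [0.016, -0.174, -0.985, 1.122], [0.0, 0.0, 0.0, 1.0]]
side [[506.6, 0.0, 315.6], [0.0, 506.6, 235.6], [0.0, 0.0, 1.0]] [[0.987, -0.09, 0.134, 0.383], [-0.161, -0.501, 0.85, -0.972], [-0.009, -0.861, -0.509, 0.628], [0.0, 0.0, 0.0, 1.0]]
```

View pics/top0.png

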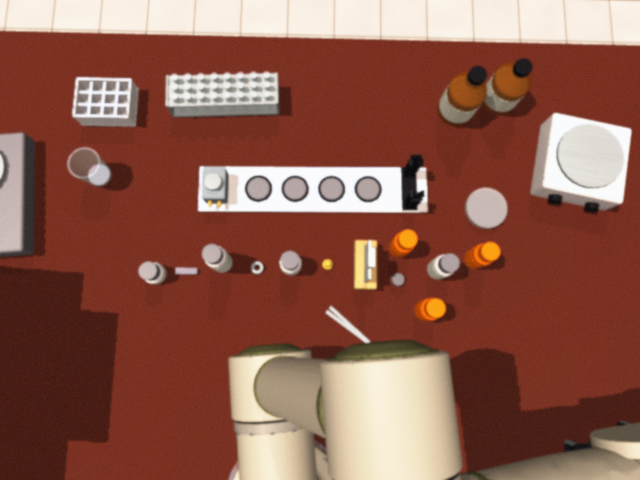

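View pics/side0.png

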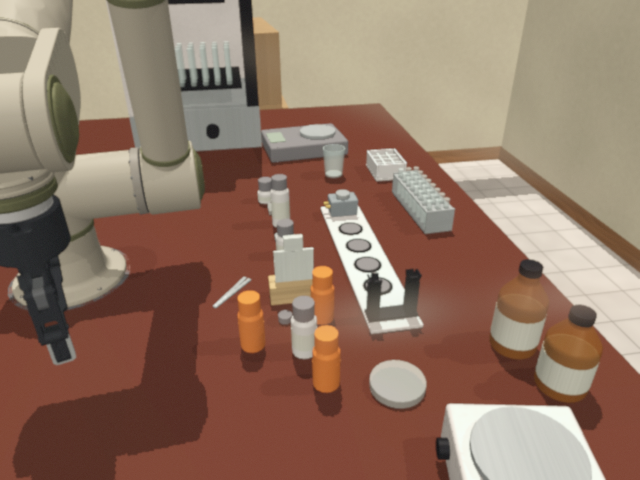

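Top view: white bottles at (152,272), (216,258), (290,263) and (444,266). The orange ones at (404,242), (484,255) and (431,309) are not meant. The wooden block with the shield is at (367,264). The guide is at (414,184), to the robot's right of the pads (258..368,188), and the pump is at the left end.

```bash
cat > h.py <<'E'
from station import ctrl
import numpy as np, cv2
def cloud(n,d,p=None):
    p=p or ctrl.camera_params(n); K=p["mtx"];T=np.array(p["extrinsics"])
    v,u=np.mgrid[:480,:640]
    c=np.stack([(u-K[0][2])/K[0][0]*d,(v-K[1][2])/K[1][1]*d,d],-1)
    return c@T[:3,:3].T+T[:3,3]
E
python3 - <<'E'
from h import *
im,d=ctrl.get_image("top"); P=cloud("top",d)
print("table z",np.median(P[300:320,100:200,2]))
for L in ("bottle_a","pad_1","guide","shield"):
    for r in ctrl.trace(L,"top"):
        m=r["pixels"]&(d>0); q=P[m]
        if len(q)<10: continue
        zt=np.percentile(q[:,2],95); t=q[q[:,2]>zt-.012]
        if L[:3] in("pad",): t=q
        x0,x1=np.percentile(t[:,:2],2,axis=0),np.percentile(t[:,:2],98,axis=0)
        print(L,round(r["score"],2),np.round(r["extent"]),"col",im[r["pixels"]].mean(0).round(),"zt",zt.round(4),"mid",((x0+x1)/2).round(4),"size",(x1-x0).round(3))
        if L=="shield":
            print(cv2.minAreaRect((t[:,:2]*1000).astype(np.float32)))
    if L in("guide","pad_1"):
        print([(round(r["score"],2),np.round(r["centre"])) for r in ctrl.mark_of(L,"top")])
E
```

```text
table z -0.000987603170340523
bottle_a 0.97 [430. 308.  32.  22.] col [221. 120.  16.] zt 0.1088 mid [ 0.3757 -0.284 ] size [0.033 0.032]
bottle_a 0.9 [444. 268.  29.  24.] col [169. 155. 149.] zt 0.1087 mid [ 0.4641 -0.3143] size [0.033 0.033]
bottle_a 0.88 [152. 276.  25.  20.] col [171. 156. 151.] zt 0.0635 mid [0.4409 0.2859] size [0.032 0.034]
bottle_a 0.81 [216. 259.  27.  27.] col [165. 151. 145.] zt 0.1297 mid [0.4694 0.1472] size [0.033 0.033]
bottle_a 0.8 [483. 257.  32.  28.] col [211. 108.  13.] zt 0.1086 mid [ 0.4877 -0.394 ] size [0.032 0.033]
bottle_a 0.57 [291. 260.  24.  28.] col [178. 163. 159.] zt 0.086 mid [ 0.4659 -0.0005] size [0.033 0.033]
bottle_a 0.56 [402. 243.  24.  28.] col [218. 117.  15.] zt 0.1084 mid [ 0.5096 -0.2314] size [0.034 0.032]
pad_1 0.91 [369. 190.  25.  24.] col [150. 139. 138.] zt 0.0144 mid [ 0.637  -0.1654] size [0.055 0.053]
pad_1 0.79 [258. 188.  26.  26.] col [154. 144. 143.] zt 0.0139 mid [0.6324 0.0745] size [0.057 0.055]
pad_1 0.62 [333. 191.  22.  26.] col [151. 141. 141.] zt 0.0144 mid [ 0.635  -0.0855] size [0.055 0.055]
pad_1 0.6 [294. 189.  32.  26.] col [153. 142. 142.] zt 0.0141 mid [ 0.6336 -0.0047] size [0.053 0.055]
[(0.92, array([256., 190.])), (0.68, array([294., 190.])), (0.61, array([332., 193.])), (0.6, array([368., 188.]))]
guide 0.82 [412. 184.  33.  56.] col [50. 45. 47.] zt 0.0989 mid [ 0.6384 -0.2543] size [0.095 0.027]
[(0.55, array([406., 189.]))]
shield 0.69 [153. 274.  28.  19.] col [173. 159. 154.] zt 0.0636 mid [0.4411 0.2856] size [0.032 0.033]
((442.5399169921875, 285.47509765625), (36.1220703125, 34.91144561767578), 36.10000991821289)
shield 0.61 [368. 261.   8.  41.] col [207. 201. 187.] zt 0.1419 mid [ 0.4667 -0.1563] size [0.035 0.011]
((466.8104248046875, -156.23733520507812), (11.72370719909668, 35.59314727783203), 89.18411254882812)
```

```bash
cat >> h.py <<'E'
from scipy.spatial.transform import Rotation as R
def go(x,y,z,psi):
    "slide/twist to take the TCP to x,y,z with tool x at psi deg, pointing down"
    s=ctrl.observe(); A=np.array(s["ee_rot"]); 
    B=R.from_euler("z",psi,degrees=True).as_matrix()@np.diag([1,-1,-1.])
    print("at",np.round(s["ee_pos"],4),"open",round(s["opening"],4),"F",np.round(s["wrist_force"],1),"t",round(s["t"],2),"slide",np.round(A.T@(np.array([x,y,z])-s["ee_pos"])/.15,3),
      "twist",np.round(R.from_matrix(A.T@B).as_rotvec()/np.pi,3))
E
python3 -m crank '[{"slide":[1,-0.235,0],"twist":[0,0,-0.397],"grip":0.8},{"slide":[1,-0.235,0],"twist":[0,0,-0.397],"grip":0.8},{"slide":[1,-0.235,0],"twist":[0,0,-0.397],"grip":0.8},{"slide":[1,-0.235,0],"twist":[0,0,-0.397],"grip":0.8},{"slide":[1,-0.235,0],"twist":[0,0,-0.397],"grip":0.8},{"slide":[1,-0.235,0],"twist":[0,0,-0.397],"grip":0.8},{"slide":[1,-0.235,0],"twist":[0,0,-0.397],"grip":0.8},{"slide":[1,-0.235,0],"twist":[0,0,-0.397],"grip":0.8},{"slide":[1,-0.235,0],"twist":[0,0,-0.397],"grip":0.8},{"slide":[1,-0.235,0],"twist":[0,0,-0.397],"grip":0.8}]' 40
python3 -c "from h import *;go(.464,-.314,.231,90)"
```

```text
t: 1.45
ee_pos: [0.298, -0.4166, 0.2313]
ee_rot: [[-0.001, 1.0, 0.0], [1.0, 0.001, -0.0], [-0.0, 0.0, -1.0]]
wrist_force: [-0.4, -0.2, 1.0]
opening: 0.0682
gripper_force: 0.0
at [ 0.298  -0.4166  0.2313] open 0.0682 F [-0.4 -0.2  1. ] t 1.45 slide [0.683 1.107 0.002] twist [0. 0. 0.]
```

```bash
python3 -m crank '[{"slide":[0.4,0.6,0],"twist":[0,0,0],"grip":0.8},{"slide":[0.683,1,0],"twist":[0,0,0],"grip":0.8},{"slide":[0.683,1,0],"twist":[0,0,0],"grip":0.8},{"slide":[0.683,1,0],"twist":[0,0,0],"grip":0.8},{"slide":[0.683,1,0],"twist":[0,0,0],"grip":0.8},{"slide":[0.683,1,0],"twist":[0,0,0],"grip":0.8}]'
cat >> h.py <<'E'
def look(name,f=None,label="bottle_a",ztop=None):
    p=ctrl.camera_params("wrist"); im,d=ctrl.get_image("wrist")
    if f: cv2.imwrite(f,im[:,:,::-1])
    P=cloud("wrist",d,p)
    for r in ctrl.trace(label,"wrist"):
        m=r["pixels"]&(d>0)
        if m.sum()<30: continue
        q=P[m]; zt=np.percentile(q[:,2],95); t=q[q[:,2]>zt-.008] if label[:3]!="pad" else q
        x0,x1=np.percentile(t[:,:2],1,axis=0),np.percentile(t[:,:2],99,axis=0)
        print(label,round(r["score"],2),np.round(r["extent"]),"col",im[r["pixels"]].mean(0).round(),"zt",zt.round(4),"mid",((x0+x1)/2).round(4),"size",(x1-x0).round(3))
E
python3 - <<'E'
from h import *
look("c","pics/w1.png")
go(.464,-.314,.231,90)
im=cv2.imread("pics/top0.png"); cv2.imwrite("pics/crop.png",cv2.resize(im[220:320,380:520],None,fx=5,fy=5,interpolation=3))
E
```

```text
t: 2.05
ee_pos: [0.4481, -0.3139, 0.2311]
ee_rot: [[-0.0, 1.0, -0.0], [1.0, 0.0, -0.0], [-0.0, -0.0, -1.0]]
wrist_force: [-0.4, 0.4, -0.6]
opening: 0.0682
gripper_force: 0.0
bottle_a 0.88 [340. 211.  60.  74.] col [194. 177. 170.] zt 0.1075 mid [ 0.4646 -0.3121] size [0.034 0.035]
bottle_a 0.79 [371. 311.  60. 100.] col [222. 100.   2.] zt 0.1074 mid [ 0.4881 -0.3924] size [0.034 0.035]
bottle_a 0.71 [218. 174.  83.  75.] col [235. 140.   0.] zt 0.1075 mid [ 0.3765 -0.2822] size [0.034 0.034]
bottle_a 0.69 [409.  97.  83.  66.] col [234. 148.   1.] zt 0.1076 mid [ 0.5101 -0.2307] size [0.034 0.034]
at [ 0.4473 -0.3147  0.2313] open 0.0682 F [ 0.1 -0.  -0.7] t 2.15 slide [0.005 0.111 0.002] twist [-0.  0. -0.]
```

View pics/w1.png

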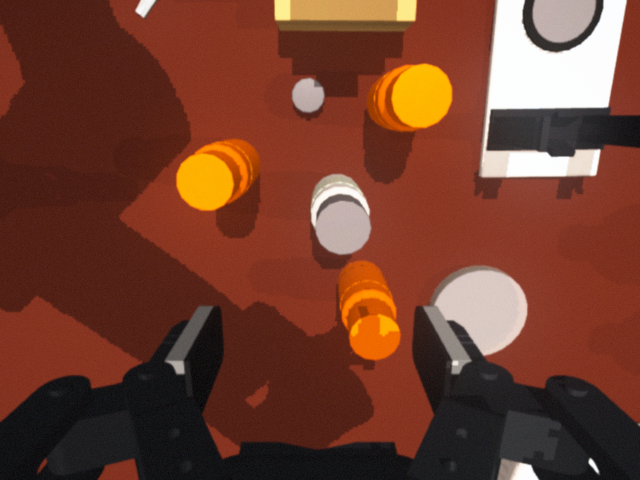

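View pics/crop.png

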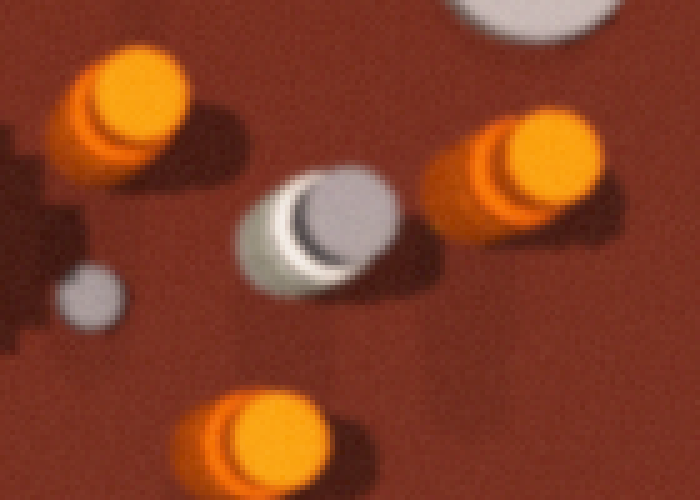

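Wrist view: bottle_c is the white bottle with the grey cap at (342,213). The three orange ones around it, at (218,175), (410,97) and (371,311), are the same shape but not meant.

```bash
python3 -m crank '[{"slide":[0.01,0.114,0.3],"twist":[0,0,0],"grip":0.8},{"slide":[0.01,0.114,0.6],"twist":[0,0,0],"grip":0.8},{"slide":[0.01,0.114,0.85],"twist":[0,0,0],"grip":0.8},{"slide":[0.01,0.114,1],"twist":[0,0,0],"grip":0.8},{"slide":[0.01,0.114,1],"twist":[0,0,0],"grip":0.8},{"slide":[0.01,0.114,1],"twist":[0,0,0],"grip":0.3},{"slide":[0.01,0.114,1],"twist":[0,0,0],"grip":0.3},{"slide":[0.01,0.114,1],"twist":[0,0,0],"grip":0.3},{"slide":[0.01,0.114,1],"twist":[0,0,0],"grip":0.3},{"slide":[0.01,0.114,1],"twist":[0,0,0],"grip":0.3},{"slide":[0.01,0.114,1],"twist":[0,0,0],"grip":0.3}]' 40
python3 -c "from h import *;go(.635,-.0855,.2,90)"
```

```text
t: 3.25
ee_pos: [0.4655, -0.3135, 0.0833]
ee_rot: [[-0.0, 1.0, 0.002], [1.0, 0.0, -0.003], [-0.003, 0.002, -1.0]]
wrist_force: [-1.6, -0.8, 7.3]
opening: 0.0358
gripper_force: 40.0
at [ 0.4655 -0.3135  0.0833] open 0.0358 F [-1.6 -0.8  7.3] t 3.25 slide [ 1.518  1.131 -0.78 ] twist [0.001 0.001 0.   ]
```

```bash
python3 -m crank '[{"slide":[0,0,-0.2],"twist":[0,0,0],"grip":0.3},{"slide":[0,0,-0.5],"twist":[0,0,0],"grip":0.3},{"slide":[0,0,-0.8],"twist":[0,0,0],"grip":0.3},{"slide":[0.15,0.1,-0.9],"twist":[0,0,0],"grip":0.3},{"slide":[0.4,0.3,-0.9],"twist":[0,0,0],"grip":0.3},{"slide":[0.65,0.5,-0.9],"twist":[0,0,0],"grip":0.3},{"slide":[0.85,0.68,-0.9],"twist":[0,0,0],"grip":0.3},{"slide":[0.9,0.7,-0.9],"twist":[0,0,0],"grip":0.3},{"slide":[0.9,0.7,-0.9],"twist":[0,0,0],"grip":0.3}]'
python3 -c "
from h import *
go(.6353,-.0845,.0955,90); look('x','pics/w2.png','pad_1'); look('x',None,'guide')"
```

```text
t: 4.15
ee_pos: [0.5704, -0.1765, 0.2167]
ee_rot: [[-0.002, 1.0, 0.0], [1.0, 0.002, -0.0], [-0.0, 0.0, -1.0]]
wrist_force: [-0.6, 0.0, -1.5]
opening: 0.0357
gripper_force: 40.4
at [ 0.5704 -0.1765  0.2167] open 0.0357 F [-0.6  0.  -1.5] t 4.15 slide [0.612 0.434 0.808] twist [0.    0.    0.001]
pad_1 0.7 [404.  10.  61.  16.] col [73. 66. 66.] zt 0.0128 mid [ 0.6352 -0.028 ] size [0.041 0.01 ]
pad_1 0.65 [401.  86.  78.  83.] col [127. 118. 119.] zt 0.013 mid [ 0.6363 -0.0826] size [0.057 0.057]
pad_1 0.63 [400. 186.  71.  75.] col [128. 119. 121.] zt 0.013 mid [ 0.637  -0.1622] size [0.057 0.057]
pad_1 0.32 [318. 302. 108. 179.] col [144. 132. 126.] zt 0.2408 mid [ 0.57   -0.1726] size [0.038 0.038]
guide 0.6 [427. 312. 126.  86.] col [45. 40. 43.] zt 0.0989 mid [ 0.676  -0.2517] size [0.023 0.029]
```

View pics/w2.png

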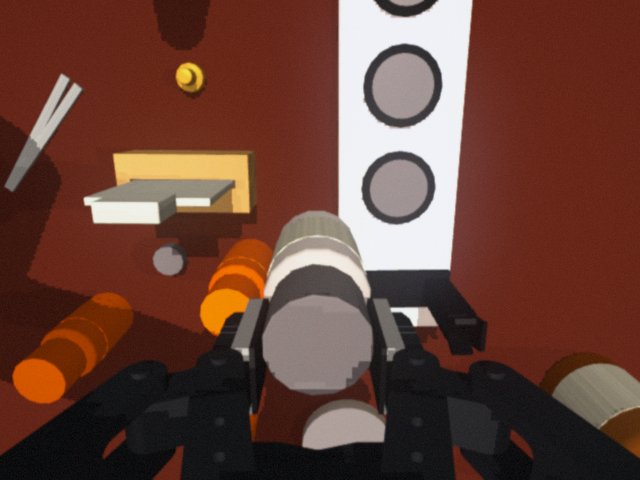

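Pad 2 is at (401,86) and pad 1 at (400,186). Bottle_c is held upright at (318,330).

```bash
python3 -m crank '[{"slide":[0.25,0.15,0],"twist":[0,0,0],"grip":0.3},{"slide":[0.5,0.35,0],"twist":[0,0,0],"grip":0.3},{"slide":[0.606,0.437,0.1],"twist":[0,0,0],"grip":0.3},{"slide":[0.606,0.437,0.4],"twist":[0,0,0],"grip":0.3},{"slide":[0.606,0.437,0.65],"twist":[0,0,0],"grip":0.3},{"slide":[0.606,0.437,0.78],"twist":[0,0,0],"grip":0.3},{"slide":[0.606,0.437,0.81],"twist":[0,0,0],"grip":0.3},{"slide":[0.606,0.437,0.81],"twist":[0,0,0],"grip":0.3},{"slide":[0.606,0.437,0.81],"twist":[0,0,0],"grip":0.3}]'
```

```text
t: 5.25
ee_pos: [0.6359, -0.0875, 0.0956]
ee_rot: [[0.001, 1.0, 0.001], [1.0, -0.001, -0.0], [-0.0, 0.001, -1.0]]
wrist_force: [0.0, -0.4, -1.0]
opening: 0.0358
gripper_force: 41.7
```

```bash
python3 -m crank '[{"slide":[0.012,0,0],"twist":[0,0,0],"grip":0.3},{"slide":[0.012,0,0.008],"twist":[0,0,0],"grip":0.3},{"slide":[0.012,0,0.008],"twist":[0,0,0],"grip":0.7},{"slide":[0.012,0,0.008],"twist":[0,0,0],"grip":0.7},{"slide":[0.012,0,0.008],"twist":[0,0,0],"grip":0.7},{"slide":[0.012,0,-0.2],"twist":[0,0,0],"grip":0.7},{"slide":[0.012,0,-0.5],"twist":[0,0,0],"grip":0.7},{"slide":[0.2,-0.2,-0.8],"twist":[0,0,0],"grip":0.7},{"slide":[0.4,-0.4,-0.8],"twist":[0,0,0],"grip":0.7},{"slide":[0.6,-0.6,-0.8],"twist":[0,0,0],"grip":0.7},{"slide":[0.6,-0.8,-0.8],"twist":[0,0,0],"grip":0.7},{"slide":[0.6,-1,-0.8],"twist":[0,0,0],"grip":0.7},{"slide":[0.6,-1,-0.8],"twist":[0,0,0],"grip":0.7},{"slide":[0.6,-1,-0.8],"twist":[0,0,0],"grip":0.7}]'
cat >> h.py <<'E'
def top(labels=("bottle_a",)):
    im,d=ctrl.get_image("top"); P=cloud("top",d)
    for L in labels:
        for r in ctrl.trace(L,"top"):
            q=P[r["pixels"]&(d>0)]
            if len(q)<10: continue
            c=im[r["pixels"]].mean(0)
            if c[2]<60 and L[0]=="b": continue
            zt=np.percentile(q[:,2],95); t=q[q[:,2]>zt-.012]
            x0,x1=np.percentile(t[:,:2],2,axis=0),np.percentile(t[:,:2],98,axis=0)
            print("top",L,round(r["score"],2),"zt",zt.round(4),"mid",((x0+x1)/2).round(4),"size",(x1-x0).round(3))
E
python3 -c "
from h import *
go(.466,0,.062,90); look('x',None); top()"
```

```text
t: 6.65
ee_pos: [0.4858, 0.0032, 0.2154]
ee_rot: [[-0.0, 1.0, 0.001], [1.0, 0.0, -0.0], [-0.0, 0.001, -1.0]]
wrist_force: [-1.1, -1.4, 0.1]
opening: 0.06
gripper_force: 0.0
at [0.4858 0.0032 0.2154] open 0.06 F [-1.1 -1.4  0.1] t 6.65 slide [-0.021 -0.134  1.022] twist [0. 0. 0.]
bottle_a 0.97 [515. 328. 114. 102.] col [135. 124. 118.] zt 0.1181 mid [ 0.635  -0.0782] size [0.035 0.026]
bottle_a 0.92 [354. 428.  24.  37.] col [140.  54.   4.] zt 0.042 mid [ 0.5185 -0.2116] size [0.016 0.007]
bottle_a 0.82 [294.  23.  67.  41.] col [107.  97.  88.] zt 0.1062 mid [0.471  0.1335] size [0.019 0.003]
bottle_a 0.57 [295. 217.  61.  74.] col [158. 143. 138.] zt 0.0855 mid [0.4676 0.0032] size [0.034 0.034]
top bottle_a 0.95 zt 0.0633 mid [0.4413 0.2857] size [0.032 0.033]
top bottle_a 0.67 zt 0.1193 mid [ 0.6343 -0.0863] size [0.034 0.032]
```

```bash
python3 -m crank '[{"slide":[-0.015,-0.128,0.2],"twist":[0,0,0],"grip":0.7},{"slide":[-0.015,-0.128,0.5],"twist":[0,0,0],"grip":0.7},{"slide":[-0.015,-0.128,0.8],"twist":[0,0,0],"grip":0.7},{"slide":[-0.015,-0.128,1],"twist":[0,0,0],"grip":0.7},{"slide":[-0.015,-0.128,1],"twist":[0,0,0],"grip":0.7},{"slide":[-0.015,-0.128,1],"twist":[0,0,0],"grip":0.7},{"slide":[-0.015,-0.128,1],"twist":[0,0,0],"grip":0.3},{"slide":[-0.015,-0.128,1],"twist":[0,0,0],"grip":0.3},{"slide":[-0.015,-0.128,1],"twist":[0,0,0],"grip":0.3},{"slide":[-0.015,-0.128,1],"twist":[0,0,0],"grip":0.3},{"slide":[-0.015,-0.128,1],"twist":[0,0,0],"grip":0.3}]'
python3 -m crank '[{"slide":[0,0,-0.2],"twist":[0,0,0],"grip":0.3},{"slide":[0,0,-0.5],"twist":[0,0,0],"grip":0.3},{"slide":[0,0.1,-0.8],"twist":[0,0,0],"grip":0.3},{"slide":[0,0.4,-0.9],"twist":[0,0,0],"grip":0.3},{"slide":[0,0.7,-0.9],"twist":[0,0,0],"grip":0.3},{"slide":[0,1,-0.9],"twist":[0,0,0],"grip":0.3},{"slide":[0,1,-0.9],"twist":[0,0,0],"grip":0.3},{"slide":[0,1,-0.9],"twist":[0,0,0],"grip":0.3}]'
python3 -c "
from h import *
go(.6347,-.0035,.0755,90); look('x',None,'pad_1'); look('x')"
```

```text
t: 7.95
ee_pos: [0.4675, 0.0008, 0.0667]
ee_rot: [[-0.0, 1.0, 0.003], [1.0, 0.0, -0.001], [-0.001, 0.003, -1.0]]
wrist_force: [-1.5, -1.2, 5.9]
opening: 0.0355
gripper_force: 39.5
t: 8.75
ee_pos: [0.6165, 0.0012, 0.1999]
ee_rot: [[-0.001, 1.0, -0.0], [1.0, 0.001, 0.0], [0.0, -0.0, -1.0]]
wrist_force: [-0.2, 0.2, -1.1]
opening: 0.0355
gripper_force: 40.5
at [0.6165 0.0012 0.1999] open 0.0355 F [-0.2  0.2 -1.1] t 8.75 slide [-0.031  0.122  0.829] twist [-0. -0.  0.]
pad_1 0.88 [341. 395.  60.  27.] col [64. 58. 57.] zt 0.013 mid [ 0.6346 -0.1765] size [0.054 0.031]
pad_1 0.75 [342. 208.  74.  70.] col [130. 121. 124.] zt 0.013 mid [0.6355 0.0016] size [0.058 0.051]
pad_1 0.51 [374. 291.   9.  13.] col [93. 89. 92.] zt 0.0124 mid [ 0.6518 -0.0369] size [0.028 0.079]
bottle_a 0.9 [ 86.  20. 121.  39.] col [95. 87. 77.] zt 0.0932 mid [0.4729 0.1309] size [0.023 0.005]
bottle_a 0.59 [318. 300. 105. 168.] col [146. 134. 130.] zt 0.2194 mid [0.6158 0.0036] size [0.033 0.035]
bottle_a 0.57 [348. 378.  52.  39.] col [98. 88. 88.] zt 0.1187 mid [ 0.6349 -0.0572] size [0.029 0.085]
bottle_a 0.48 [177. 467.  11.  26.] col [103.  38.   2.] zt 0.0694 mid [ 0.5151 -0.1702] size [0.043 0.093]
```

```bash
python3 -m crank '[{"slide":[-0.033,0.122,0.1],"twist":[0,0,0],"grip":0.3},{"slide":[-0.033,0.122,0.4],"twist":[0,0,0],"grip":0.3},{"slide":[-0.033,0.122,0.65],"twist":[0,0,0],"grip":0.3},{"slide":[-0.033,0.122,0.77],"twist":[0,0,0],"grip":0.3},{"slide":[-0.033,0.122,0.8],"twist":[0,0,0],"grip":0.3},{"slide":[-0.033,0.122,0.805],"twist":[0,0,0],"grip":0.3},{"slide":[-0.033,0.122,0.805],"twist":[0,0,0],"grip":0.3}]'
```

```text
t: 9.65
ee_pos: [0.6353, -0.004, 0.0809]
ee_rot: [[-0.0, 1.0, 0.003], [1.0, 0.0, -0.001], [-0.001, 0.003, -1.0]]
wrist_force: [0.2, -0.5, -0.4]
opening: 0.0348
gripper_force: 40.6
```

```bash
python3 -m crank '[{"slide":[0,0,0.012],"twist":[0,0,0],"grip":0.3},{"slide":[0,0,0.022],"twist":[0,0,0],"grip":0.3},{"slide":[0,0,0.022],"twist":[0,0,0],"grip":0.3},{"slide":[0,0,0.022],"twist":[0,0,0],"grip":0.7},{"slide":[0,0,0.022],"twist":[0,0,0],"grip":0.7},{"slide":[0,0,0.022],"twist":[0,0,0],"grip":0.7},{"slide":[0,0,-0.2],"twist":[0,0,0],"grip":0.7},{"slide":[0,0,-0.5],"twist":[0,0,0],"grip":0.7},{"slide":[0.1,-0.1,-0.8],"twist":[0,0,0],"grip":0.7},{"slide":[0.3,-0.3,-0.95],"twist":[0,0,0],"grip":0.7},{"slide":[0.5,-0.5,-0.95],"twist":[0,0,0],"grip":0.7},{"slide":[0.7,-0.7,-0.95],"twist":[0,0,0],"grip":0.7},{"slide":[0.9,-0.9,-0.95],"twist":[0,0,0],"grip":0.7},{"slide":[1,-1,-0.95],"twist":[0,0,0],"grip":0.7},{"slide":[1,-1,-0.95],"twist":[0,0,0],"grip":0.7},{"slide":[1,-1,-0.95],"twist":[0,0,0],"grip":0.7}]'
python3 -c "
from h import *
go(.4705,.1485,.106,90); look('x',None); top()"
```

```text
t: 11.25
ee_pos: [0.485, 0.146, 0.2217]
ee_rot: [[-0.001, 1.0, 0.001], [1.0, 0.001, -0.0], [-0.0, 0.001, -1.0]]
wrist_force: [0.5, -0.1, -0.6]
opening: 0.0596
gripper_force: 0.0
at [0.485  0.146  0.2217] open 0.0596 F [ 0.5 -0.1 -0.6] t 11.25 slide [ 0.017 -0.097  0.771] twist [0. 0. 0.]
bottle_a 0.79 [295. 220.  60.  94.] col [178. 163. 156.] zt 0.1295 mid [0.4709 0.151 ] size [0.034 0.035]
bottle_a 0.71 [257.  23.  67.  47.] col [162. 147. 141.] zt 0.0635 mid [0.4438 0.2801] size [0.034 0.017]
bottle_a 0.63 [499. 465.  40.  23.] col [202. 193. 184.] zt 0.0914 mid [0.5936 0.0301] size [0.118 0.206]
bottle_a 0.58 [493. 361.  56.  42.] col [184. 175. 162.] zt 0.0707 mid [0.5878 0.0839] size [0.124 0.147]
top bottle_a 0.97 zt 0.0967 mid [ 0.6337 -0.0051] size [0.033 0.032]
top bottle_a 0.91 zt 0.1195 mid [ 0.6339 -0.0859] size [0.033 0.033]
top bottle_a 0.41 zt 0.0142 mid [ 0.626  -0.0865] size [0.039 0.057]
```

```bash
python3 -m crank '[{"slide":[0.02,-0.097,0.2],"twist":[0,0,0],"grip":0.7},{"slide":[0.02,-0.097,0.5],"twist":[0,0,0],"grip":0.7},{"slide":[0.02,-0.097,0.7],"twist":[0,0,0],"grip":0.7},{"slide":[0.02,-0.097,0.765],"twist":[0,0,0],"grip":0.7},{"slide":[0.02,-0.097,0.765],"twist":[0,0,0],"grip":0.7},{"slide":[0.02,-0.097,0.765],"twist":[0,0,0],"grip":0.3},{"slide":[0.02,-0.097,0.765],"twist":[0,0,0],"grip":0.3},{"slide":[0.02,-0.097,0.765],"twist":[0,0,0],"grip":0.3},{"slide":[0.02,-0.097,0.765],"twist":[0,0,0],"grip":0.3},{"slide":[0.02,-0.097,0.765],"twist":[0,0,0],"grip":0.3}]'
python3 -m crank '[{"slide":[0,0,-0.2],"twist":[0,0,0],"grip":0.3},{"slide":[0,0,-0.5],"twist":[0,0,0],"grip":0.3},{"slide":[0,0,-0.8],"twist":[0,0,0],"grip":0.3},{"slide":[-0.1,0.05,-0.95],"twist":[0,0,0],"grip":0.3},{"slide":[-0.3,0.2,-0.98],"twist":[0,0,0],"grip":0.3},{"slide":[-0.5,0.4,-0.98],"twist":[0,0,0],"grip":0.3},{"slide":[-0.7,0.6,-0.98],"twist":[0,0,0],"grip":0.3},{"slide":[-0.9,0.8,-0.98],"twist":[0,0,0],"grip":0.3},{"slide":[-1,0.9,-0.98],"twist":[0,0,0],"grip":0.3},{"slide":[-1,0.9,-0.98],"twist":[0,0,0],"grip":0.3}]'
python3 -c "
from h import *
go(.638,-.164,.118,90)"
```

```text
t: 12.45
ee_pos: [0.4712, 0.1492, 0.1085]
ee_rot: [[-0.0, 1.0, 0.004], [1.0, 0.0, 0.0], [0.0, 0.004, -1.0]]
wrist_force: [-0.8, 0.8, 6.4]
opening: 0.0354
gripper_force: 40.2
t: 13.45
ee_pos: [0.6062, -0.003, 0.2535]
ee_rot: [[0.002, 1.0, 0.0], [1.0, -0.002, -0.0], [-0.0, 0.0, -1.0]]
wrist_force: [0.0, 1.0, -1.7]
opening: 0.0356
gripper_force: 40.5
at [ 0.6062 -0.003   0.2535] open 0.0356 F [ 0.   1.  -1.7] t 13.45 slide [-1.072  0.214  0.904] twist [ 0.     0.    -0.001]
```

```bash
python3 -m crank '[{"slide":[-0.25,0.1,0],"twist":[0,0,0],"grip":0.3},{"slide":[-0.5,0.2,0],"twist":[0,0,0],"grip":0.3},{"slide":[-0.75,0.207,0],"twist":[0,0,0],"grip":0.3},{"slide":[-0.95,0.207,0],"twist":[0,0,0],"grip":0.3},{"slide":[-1,0.207,0],"twist":[0,0,0],"grip":0.3},{"slide":[-1,0.207,0],"twist":[0,0,0],"grip":0.3},{"slide":[-1,0.207,0],"twist":[0,0,0],"grip":0.3}]'
python3 -c "
from h import *
go(.6378,-.1633,.1205,90)"
```

```text
t: 14.15
ee_pos: [0.6362, -0.1493, 0.2543]
ee_rot: [[-0.001, 1.0, 0.0], [1.0, 0.001, 0.0], [0.0, 0.0, -1.0]]
wrist_force: [0.7, 0.3, -0.4]
opening: 0.0353
gripper_force: 40.7
at [ 0.6362 -0.1493  0.2543] open 0.0353 F [ 0.7  0.3 -0.4] t 14.15 slide [-0.093  0.01   0.892] twist [ 0. -0.  0.]
```

```bash
python3 -m crank '[{"slide":[-0.093,0.01,0],"twist":[0,0,0],"grip":0.3},{"slide":[-0.093,0.01,0.2],"twist":[0,0,0],"grip":0.3},{"slide":[-0.093,0.01,0.5],"twist":[0,0,0],"grip":0.3},{"slide":[-0.093,0.01,0.75],"twist":[0,0,0],"grip":0.3},{"slide":[-0.093,0.01,0.87],"twist":[0,0,0],"grip":0.3},{"slide":[-0.093,0.01,0.88],"twist":[0,0,0],"grip":0.3},{"slide":[-0.093,0.01,0.88],"twist":[0,0,0],"grip":0.3},{"slide":[-0.093,0.01,0.88],"twist":[0,0,0],"grip":0.3}]'
```

```text
t: 14.95
ee_pos: [0.6382, -0.1649, 0.1229]
ee_rot: [[-0.001, 1.0, 0.001], [1.0, 0.001, -0.001], [-0.001, 0.001, -1.0]]
wrist_force: [-0.1, 0.7, -1.4]
opening: 0.0356
gripper_force: 43.0
```

```bash
python3 -m crank '[{"slide":[0.01,0,0.01],"twist":[0,0,0],"grip":0.3},{"slide":[0.01,0,0.024],"twist":[0,0,0],"grip":0.3},{"slide":[0.01,0,0.024],"twist":[0,0,0],"grip":0.3},{"slide":[0.01,0,0.024],"twist":[0,0,0],"grip":0.7},{"slide":[0.01,0,0.024],"twist":[0,0,0],"grip":0.7},{"slide":[0.01,0,0.024],"twist":[0,0,0],"grip":0.7},{"slide":[0.01,0,-0.2],"twist":[0,0,0],"grip":0.7},{"slide":[0.01,0,-0.5],"twist":[0,0,0],"grip":0.7},{"slide":[0.1,-0.1,-0.7],"twist":[0,0,0],"grip":0.7},{"slide":[0.4,-0.2,-0.7],"twist":[0,0,0],"grip":0.7},{"slide":[0.7,-0.4,-0.7],"twist":[0,0,0],"grip":0.7},{"slide":[1,-0.5,-0.7],"twist":[0,0,0],"grip":0.7}]'
python3 -m crank '[{"slide":[0.3,-0.1,0],"twist":[0,0,0],"grip":0.7},{"slide":[0.6,-0.3,0],"twist":[0,0,0],"grip":0.7},{"slide":[0.9,-0.5,0],"twist":[0,0,0],"grip":0.7},{"slide":[1,-0.6,0],"twist":[0,0,0],"grip":0.7},{"slide":[1,-0.6,0],"twist":[0,0,0],"grip":0.7}]'
python3 -m crank '[{"slide":[0.3,-0.1,0.2],"twist":[0,0,0],"grip":0.7},{"slide":[0.6,-0.13,0.3],"twist":[0,0,0],"grip":0.7},{"slide":[0.9,-0.13,0.3],"twist":[0,0,0],"grip":0.7},{"slide":[1,-0.13,0.3],"twist":[0,0,0],"grip":0.7},{"slide":[1,-0.13,0.3],"twist":[0,0,0],"grip":0.7},{"slide":[1,-0.13,0.3],"twist":[0,0,0],"grip":0.7}]'
python3 -c "
from h import *
go(.4425,.287,.041,90); look('x',None); top()"
```

```text
t: 16.15
ee_pos: [0.5616, -0.0151, 0.227]
ee_rot: [[0.001, 1.0, 0.0], [1.0, -0.001, -0.0], [-0.0, 0.0, -1.0]]
wrist_force: [1.3, 0.3, -0.9]
opening: 0.0594
gripper_force: 0.0
t: 16.65
ee_pos: [0.4712, 0.1363, 0.2274]
ee_rot: [[-0.004, 1.0, 0.0], [1.0, 0.004, 0.0], [0.0, 0.0, -1.0]]
wrist_force: [0.4, -0.0, 0.4]
opening: 0.0601
gripper_force: 0.0
t: 17.25
ee_pos: [0.4541, 0.2829, 0.1818]
ee_rot: [[0.0, 1.0, 0.0], [1.0, -0.0, -0.0], [-0.0, 0.0, -1.0]]
wrist_force: [0.6, -0.2, 0.8]
opening: 0.0597
gripper_force: 0.0
at [0.4541 0.2829 0.1818] open 0.0597 F [ 0.6 -0.2  0.8] t 17.25 slide [ 0.028 -0.077  0.939] twist [ 0.  0. -0.]
bottle_a 0.57 [302. 210.  63.  72.] col [207. 191. 185.] zt 0.0635 mid [0.4434 0.2903] size [0.034 0.035]
top bottle_a 0.94 zt 0.0975 mid [ 0.6335 -0.0052] size [0.034 0.032]
top bottle_a 0.63 zt 0.0637 mid [0.4413 0.2856] size [0.032 0.033]
top bottle_a 0.61 zt 0.1415 mid [ 0.6346 -0.1626] size [0.033 0.033]
top bottle_a 0.56 zt 0.1193 mid [ 0.6337 -0.0853] size [0.033 0.032]
```

```bash
python3 -m crank '[{"slide":[0.03,-0.075,0.2],"twist":[0,0,0],"grip":0.7},{"slide":[0.03,-0.075,0.5],"twist":[0,0,0],"grip":0.7},{"slide":[0.03,-0.075,0.8],"twist":[0,0,0],"grip":0.7},{"slide":[0.03,-0.075,0.93],"twist":[0,0,0],"grip":0.7},{"slide":[0.03,-0.075,0.93],"twist":[0,0,0],"grip":0.7},{"slide":[0.03,-0.075,0.93],"twist":[0,0,0],"grip":0.3},{"slide":[0.03,-0.075,0.93],"twist":[0,0,0],"grip":0.3},{"slide":[0.03,-0.075,0.93],"twist":[0,0,0],"grip":0.3},{"slide":[0.03,-0.075,0.93],"twist":[0,0,0],"grip":0.3},{"slide":[0.03,-0.075,0.93],"twist":[0,0,0],"grip":0.3}]'
python3 -m crank '[{"slide":[0,0,-0.2],"twist":[0,0,0],"grip":0.3},{"slide":[0,0,-0.5],"twist":[0,0,0],"grip":0.3},{"slide":[0,0,-0.8],"twist":[0,0,0],"grip":0.3},{"slide":[-0.1,0.05,-0.9],"twist":[0,0,0],"grip":0.3},{"slide":[-0.3,0.3,-0.9],"twist":[0,0,0],"grip":0.3},{"slide":[-0.5,0.5,-0.9],"twist":[0,0,0],"grip":0.3},{"slide":[-0.7,0.7,-0.9],"twist":[0,0,0],"grip":0.3},{"slide":[-0.9,0.8,-0.9],"twist":[0,0,0],"grip":0.3},{"slide":[-0.9,0.8,-0.9],"twist":[0,0,0],"grip":0.3},{"slide":[-0.9,0.8,-0.9],"twist":[0,0,0],"grip":0.3}]'
python3 -c "
from h import *
go(.634,.076,.055,90)"
```

```text
t: 18.45
ee_pos: [0.4434, 0.2886, 0.0441]
ee_rot: [[-0.0, 1.0, 0.003], [1.0, 0.0, 0.001], [0.001, 0.003, -1.0]]
wrist_force: [-0.7, -1.8, 7.8]
opening: 0.0357
gripper_force: 40.4
t: 19.45
ee_pos: [0.5623, 0.1532, 0.1778]
ee_rot: [[0.001, 1.0, 0.0], [1.0, -0.001, 0.0], [0.0, 0.0, -1.0]]
wrist_force: [0.2, 0.1, -0.8]
opening: 0.0355
gripper_force: 40.3
at [0.5623 0.1532 0.1778] open 0.0355 F [ 0.2  0.1 -0.8] t 19.45 slide [-0.514  0.478  0.818] twist [ 0. -0. -0.]
```

```bash
python3 -m crank '[{"slide":[-0.25,0.2,0],"twist":[0,0,0],"grip":0.3},{"slide":[-0.45,0.4,0],"twist":[0,0,0],"grip":0.3},{"slide":[-0.508,0.478,0.05],"twist":[0,0,0],"grip":0.3},{"slide":[-0.508,0.478,0.3],"twist":[0,0,0],"grip":0.3},{"slide":[-0.508,0.478,0.6],"twist":[0,0,0],"grip":0.3},{"slide":[-0.508,0.478,0.77],"twist":[0,0,0],"grip":0.3},{"slide":[-0.508,0.478,0.795],"twist":[0,0,0],"grip":0.3},{"slide":[-0.508,0.478,0.795],"twist":[0,0,0],"grip":0.3},{"slide":[-0.508,0.478,0.795],"twist":[0,0,0],"grip":0.3}]'
```

```text
t: 20.35
ee_pos: [0.6345, 0.078, 0.0595]
ee_rot: [[-0.001, 1.0, 0.002], [1.0, 0.001, -0.0], [-0.0, 0.002, -1.0]]
wrist_force: [0.3, -0.6, -0.2]
opening: 0.0353
gripper_force: 41.1
```

```bash
python3 -m crank '[{"slide":[-0.007,0,0.015],"twist":[0,0,0],"grip":0.3},{"slide":[-0.007,0,0.03],"twist":[0,0,0],"grip":0.3},{"slide":[-0.007,0,0.03],"twist":[0,0,0],"grip":0.3},{"slide":[-0.007,0,0.03],"twist":[0,0,0],"grip":0.7},{"slide":[-0.007,0,0.03],"twist":[0,0,0],"grip":0.7},{"slide":[-0.007,0,0.03],"twist":[0,0,0],"grip":0.7},{"slide":[-0.007,0,-0.2],"twist":[0,0,0],"grip":0.7},{"slide":[-0.007,0,-0.5],"twist":[0,0,0],"grip":0.7},{"slide":[-0.007,0,-0.8],"twist":[0,0,0],"grip":0.7},{"slide":[-0.1,-0.3,-1],"twist":[0,0,0],"grip":0.7},{"slide":[-0.3,-0.6,-1],"twist":[0,0,0],"grip":0.7},{"slide":[-0.6,-0.9,-1],"twist":[0,0,0],"grip":0.7},{"slide":[-0.8,-1,-1],"twist":[0,0,0],"grip":0.7},{"slide":[-0.8,-1,-1],"twist":[0,0,0],"grip":0.7}]'
python3 -m crank '[{"slide":[-0.1,-0.1,-0.1],"twist":[0,0,0.047],"grip":0.6},{"slide":[-0.2,-0.1,-0.2],"twist":[0,0,0.094],"grip":0.6},{"slide":[-0.3,-0.1,-0.2],"twist":[0,0,0.14],"grip":0.6},{"slide":[-0.4,-0.1,-0.2],"twist":[0,0,0.187],"grip":0.6},{"slide":[-0.5,-0.1,-0.2],"twist":[0,0,0.234],"grip":0.6},{"slide":[-0.6,-0.1,-0.2],"twist":[0,0,0.28],"grip":0.6},{"slide":[-0.7,-0.1,-0.2],"twist":[0,0,0.327],"grip":0.6},{"slide":[-0.75,-0.1,-0.2],"twist":[0,0,0.374],"grip":0.6},{"slide":[-0.75,-0.1,-0.2],"twist":[0,0,0.42],"grip":0.6},{"slide":[-0.75,-0.1,-0.2],"twist":[0,0,0.467],"grip":0.6},{"slide":[-0.75,-0.1,-0.2],"twist":[0,0,0.495],"grip":0.6},{"slide":[-0.75,-0.1,-0.2],"twist":[0,0,0.495],"grip":0.6},{"slide":[-0.75,-0.1,-0.2],"twist":[0,0,0.495],"grip":0.6}]'
python3 -c "
from h import *
go(.4675,-.156,.231,1); look('x','pics/w3.png','shield'); top(('bottle_a','shield'))"
```

```text
t: 21.75
ee_pos: [0.4819, -0.0457, 0.2084]
ee_rot: [[0.004, 1.0, -0.0], [1.0, -0.004, -0.001], [-0.001, -0.0, -1.0]]
wrist_force: [0.1, -1.0, -0.1]
opening: 0.0601
gripper_force: 0.0
t: 23.05
ee_pos: [0.4693, -0.1552, 0.238]
ee_rot: [[1.0, 0.019, -0.0], [0.019, -1.0, 0.0], [-0.0, -0.0, -1.0]]
wrist_force: [0.1, -0.5, 0.3]
opening: 0.0512
gripper_force: 0.0
at [ 0.4693 -0.1552  0.238 ] open 0.0512 F [ 0.1 -0.5  0.3] t 23.05 slide [-0.012  0.005  0.047] twist [-0.  0.  0.]
shield 0.62 [314. 222.  24. 124.] col [218. 215. 204.] zt 0.1414 mid [ 0.4681 -0.1544] size [0.035 0.011]
shield 0.55 [21.  6. 43. 13.] col [118. 110.  99.] zt 0.0396 mid [0.6171 0.0706] size [0.006 0.017]
top bottle_a 0.97 zt 0.1183 mid [ 0.6337 -0.0852] size [0.032 0.032]
top bottle_a 0.77 zt 0.0749 mid [0.634  0.0742] size [0.034 0.033]
top bottle_a 0.6 zt 0.0969 mid [ 0.6334 -0.0051] size [0.033 0.033]
top shield 0.56 zt 0.0749 mid [0.6335 0.0748] size [0.033 0.034]
```

View pics/w3.png

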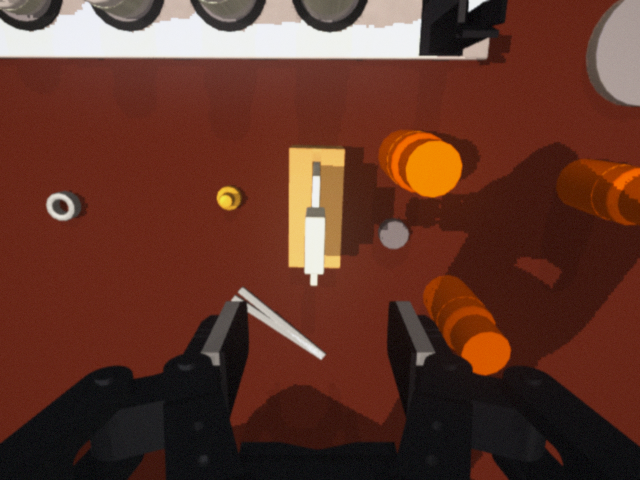

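The shield's grip bar is at (315,240), above its wooden block, with the tool aligned over it.

```bash
python3 -m crank '[{"slide":[-0.01,0.003,0.25],"twist":[0,0,0],"grip":0.6},{"slide":[-0.01,0.003,0.5],"twist":[0,0,0],"grip":0.6},{"slide":[-0.01,0.003,0.75],"twist":[0,0,0],"grip":0.6},{"slide":[-0.01,0.003,0.855],"twist":[0,0,0],"grip":0.6},{"slide":[-0.01,0.003,0.855],"twist":[0,0,0],"grip":0.6},{"slide":[-0.01,0.003,0.855],"twist":[0,0,0],"grip":0.05},{"slide":[-0.01,0.003,0.855],"twist":[0,0,0],"grip":0.05},{"slide":[-0.01,0.003,0.855],"twist":[0,0,0],"grip":0.05},{"slide":[-0.01,0.003,0.855],"twist":[0,0,0],"grip":0.05},{"slide":[-0.01,0.003,0.855],"twist":[0,0,0],"grip":0.05},{"slide":[-0.01,0.003,0.855],"twist":[0,0,0],"grip":0.05},{"slide":[-0.01,0.003,0.855],"twist":[0,0,0],"grip":0.05}]' 60
python3 -m crank '[{"slide":[0,0,-0.1],"twist":[0,0,0],"grip":0.05},{"slide":[0,0,-0.2],"twist":[0,0,0],"grip":0.05},{"slide":[0,0,-0.4],"twist":[0,0,0],"grip":0.05},{"slide":[0,0,-0.7],"twist":[0,0,0],"grip":0.05},{"slide":[0,0,-0.95],"twist":[0,0,0],"grip":0.05},{"slide":[0,0,-0.95],"twist":[0,0,0],"grip":0.05},{"slide":[0,0,-0.95],"twist":[0,0,0],"grip":0.05}]'
python3 -c "
from h import *
go(.640,-.2545,.25,1.1); look('x','pics/w4.png','shield')"
```

```text
t: 24.5
ee_pos: [0.4682, -0.1553, 0.1111]
ee_rot: [[1.0, 0.015, 0.002], [0.015, -1.0, 0.001], [0.002, -0.001, -1.0]]
wrist_force: [-0.1, 4.8, 7.2]
opening: 0.0108
gripper_force: 58.3
t: 25.2
ee_pos: [0.4675, -0.1558, 0.2526]
ee_rot: [[1.0, 0.016, 0.001], [0.016, -1.0, -0.001], [0.001, 0.001, -1.0]]
wrist_force: [-0.1, -0.0, -2.1]
opening: 0.0112
gripper_force: 59.0
at [ 0.4675 -0.1558  0.2526] open 0.0112 F [-0.1 -0.  -2.1] t 25.2 slide [1.139 0.677 0.019] twist [ 0.    -0.    -0.001]
shield 0.97 [318. 299.  40. 231.] col [170. 165. 151.] zt 0.2827 mid [ 0.4675 -0.1567] size [0.036 0.011]
```

```bash
python3 -m crank '[{"slide":[0.25,0.15,0],"twist":[0,0,0],"grip":0.05},{"slide":[0.5,0.3,0],"twist":[0,0,0],"grip":0.05},{"slide":[0.75,0.5,0],"twist":[0,0,0],"grip":0.05},{"slide":[0.95,0.65,0],"twist":[0,0,0],"grip":0.05},{"slide":[1,0.677,0],"twist":[0,0,0],"grip":0.05},{"slide":[1,0.677,0],"twist":[0,0,0],"grip":0.05},{"slide":[1,0.677,0],"twist":[0,0,0],"grip":0.05}]'
python3 - <<'E'
from h import *
go(.640,-.2545,.21,1.1)
p=ctrl.camera_params("wrist"); im,d=ctrl.get_image("wrist"); P=cloud("wrist",d,p); cv2.imwrite("pics/w5.png",im[:,:,::-1])
m=(P[...,2]>.085)&(P[...,2]<.105)&(P[...,1]<-.2)&(d>0)
for xs in ((.57,.64),(.64,.71)):
    q=P[m&(P[...,0]>xs[0])&(P[...,0]<xs[1])]
    if len(q): print(len(q),np.percentile(q,[1,50,99],axis=0).round(4).tolist())
im,d=ctrl.get_image("side"); cv2.imwrite("pics/s5.png",im[:,:,::-1])
E
```

```text
t: 26.0
ee_pos: [0.6187, -0.2545, 0.2511]
ee_rot: [[1.0, 0.016, -0.002], [0.016, -1.0, 0.001], [-0.002, -0.001, -1.0]]
wrist_force: [-0.4, 0.0, -1.3]
opening: 0.0107
gripper_force: 58.8
at [ 0.6187 -0.2545  0.2511] open 0.0107 F [-0.4  0.  -1.3] t 26.0 slide [0.142 0.002 0.274] twist [-0.     0.001 -0.001]
673 [[0.5909, -0.2671, 0.0854], [0.6035, -0.2473, 0.0973], [0.6134, -0.2392, 0.1004]]
1018 [[0.6654, -0.266, 0.0853], [0.677, -0.2514, 0.0974], [0.6875, -0.2378, 0.1005]]
```

View pics/w5.png

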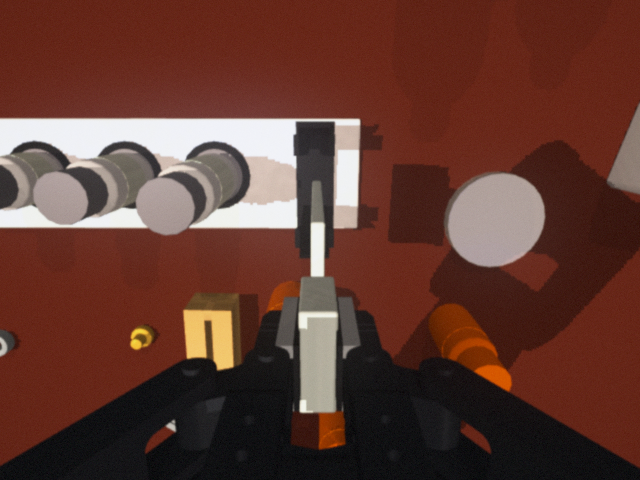

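View pics/s5.png

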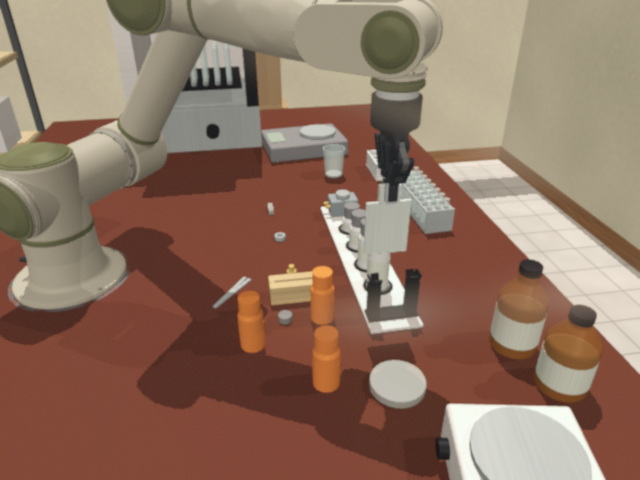

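The shield hangs upright at (318,260) in line with the guides. The bottles stand on their pads.

```bash
python3 -m crank '[{"slide":[0.139,-0.004,0],"twist":[0,0,-0.001],"grip":0.05},{"slide":[0.139,-0.004,0.1],"twist":[0,0,-0.001],"grip":0.05},{"slide":[0.139,-0.004,0.25],"twist":[0,0,-0.001],"grip":0.05},{"slide":[0.139,-0.004,0.35],"twist":[0,0,-0.001],"grip":0.05},{"slide":[0.139,-0.004,0.41],"twist":[0,0,-0.001],"grip":0.05},{"slide":[0.139,-0.004,0.45],"twist":[0,0,-0.001],"grip":0.05},{"slide":[0.139,-0.004,0.48],"twist":[0,0,-0.001],"grip":0.05},{"slide":[0.139,-0.004,0.48],"twist":[0,0,-0.001],"grip":0.05}]'
python3 -c "
from h import *
go(.6395,-.2537,.115,1.1)"
```

```text
t: 26.9
ee_pos: [0.64, -0.254, 0.1803]
ee_rot: [[1.0, 0.019, -0.0], [0.019, -1.0, 0.0], [-0.0, -0.0, -1.0]]
wrist_force: [-0.7, -0.2, -1.6]
opening: 0.011
gripper_force: 58.9
at [ 0.64   -0.254   0.1803] open 0.011 F [-0.7 -0.2 -1.6] t 26.9 slide [-0.003 -0.002  0.436] twist [-0.  0. -0.]
```

```bash
python3 -m crank '[{"slide":[0,0,0.06],"twist":[0,0,0],"grip":0.05},{"slide":[0,0,0.12],"twist":[0,0,0],"grip":0.05},{"slide":[0,0,0.18],"twist":[0,0,0],"grip":0.05},{"slide":[0,0,0.24],"twist":[0,0,0],"grip":0.05},{"slide":[0,0,0.3],"twist":[0,0,0],"grip":0.05},{"slide":[0,0,0.35],"twist":[0,0,0],"grip":0.05},{"slide":[0,0,0.39],"twist":[0,0,0],"grip":0.05},{"slide":[0,0,0.41],"twist":[0,0,0],"grip":0.05},{"slide":[0,0,0.41],"twist":[0,0,0],"grip":0.05}]'
```

```text
t: 27.8
ee_pos: [0.6399, -0.2538, 0.1182]
ee_rot: [[1.0, 0.019, -0.001], [0.019, -1.0, 0.001], [-0.001, -0.001, -1.0]]
wrist_force: [-0.5, 3.1, -3.6]
opening: 0.0112
gripper_force: 58.7
```

```bash
python3 -m crank '[{"slide":[0,0.003,0.012],"twist":[0,0,0],"grip":0.05},{"slide":[0,0.003,0.025],"twist":[0,0,0],"grip":0.05},{"slide":[0,0.003,0.025],"twist":[0,0,0],"grip":0.05},{"slide":[0,0.003,0.035],"twist":[0,0,0],"grip":0.05},{"slide":[0,0.003,0.035],"twist":[0,0,0],"grip":0.05}]'
```

```text
t: 28.3
ee_pos: [0.6405, -0.254, 0.1152]
ee_rot: [[1.0, 0.019, 0.001], [0.019, -1.0, 0.0], [0.001, -0.0, -1.0]]
wrist_force: [-2.8, 6.1, 6.0]
opening: 0.011
gripper_force: 60.2
```

Seated: there is floor contact at the expected height. Release, rise, check.

```bash
python3 -m crank '[{"slide":[0,0,0],"twist":[0,0,0],"grip":0.2},{"slide":[0,0,0],"twist":[0,0,0],"grip":0.5},{"slide":[0,0,0],"twist":[0,0,0],"grip":0.5},{"slide":[0,0,0],"twist":[0,0,0],"grip":0.5},{"slide":[0,0,-0.1],"twist":[0,0,0],"grip":0.5},{"slide":[0,0,-0.3],"twist":[0,0,0],"grip":0.5},{"slide":[0,0,-0.6],"twist":[0,0,0],"grip":0.5},{"slide":[0,0,-0.9],"twist":[0,0,0],"grip":0.5},{"slide":[-0.3,0,-0.95],"twist":[0,0,0],"grip":0.5},{"slide":[-0.6,0,-0.95],"twist":[0,0,0],"grip":0.5},{"slide":[-1,0,-0.95],"twist":[0,0,0],"grip":0.5},{"slide":[-1,0,-0.95],"twist":[0,0,0],"grip":0.5},{"slide":[-1,0,-0.95],"twist":[0,0,0],"grip":0.5}]'
python3 - <<'E'
from h import *
look('x','pics/w6.png','shield'); top(("bottle_a","pad_1","shield"))
im,d=ctrl.get_image("side"); cv2.imwrite("pics/s6.png",cv2.resize(im[150:390,250:490,::-1],None,fx=2.5,fy=2.5))
E
```

```text
t: 29.6
ee_pos: [0.4895, -0.2578, 0.2579]
ee_rot: [[1.0, 0.018, 0.002], [0.018, -1.0, -0.002], [0.002, 0.002, -1.0]]
wrist_force: [-0.1, -0.4, 0.5]
opening: 0.0429
gripper_force: 0.0
shield 0.96 [310.  31.  22.  62.] col [185. 183. 175.] zt 0.1444 mid [ 0.6224 -0.2524] size [0.002 0.012]
shield 0.36 [20. 24. 39. 49.] col [129. 121. 108.] zt 0.0538 mid [ 0.6288 -0.0202] size [0.023 0.011]
top bottle_a 0.91 zt 0.1411 mid [ 0.6346 -0.1627] size [0.032 0.033]
top bottle_a 0.8 zt 0.075 mid [0.6339 0.0742] size [0.034 0.033]
top bottle_a 0.8 zt 0.1191 mid [ 0.6343 -0.0853] size [0.034 0.032]
top bottle_a 0.61 zt 0.0973 mid [ 0.6336 -0.0051] size [0.033 0.033]
top pad_1 0.67 zt 0.0141 mid [0.6269 0.074 ] size [0.046 0.055]
top pad_1 0.62 zt 0.0148 mid [ 0.6257 -0.0046] size [0.042 0.059]
top pad_1 0.55 zt 0.0141 mid [ 0.6286 -0.0853] size [0.045 0.059]
top pad_1 0.48 zt 0.0137 mid [ 0.6304 -0.1653] size [0.046 0.057]
top pad_1 0.44 zt 0.0973 mid [ 0.633  -0.0045] size [0.032 0.031]
top shield 0.75 zt 0.0145 mid [ 0.6285 -0.0853] size [0.045 0.059]
top shield 0.61 zt 0.1458 mid [ 0.6384 -0.2554] size [0.034 0.011]
```

View pics/s6.png

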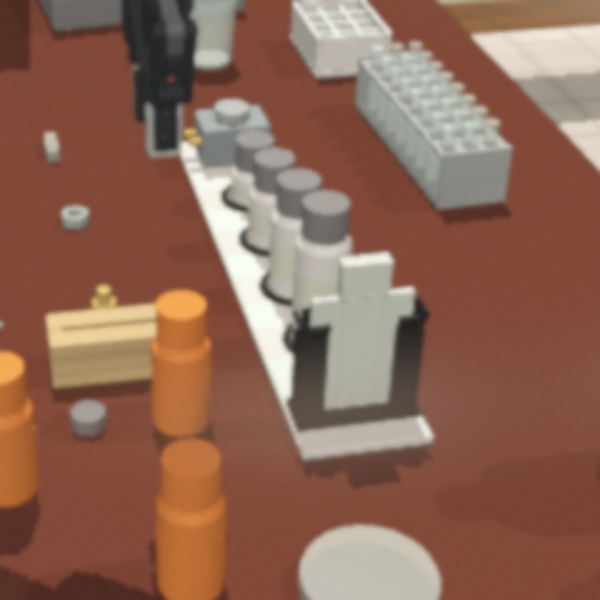

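View pics/w6.png

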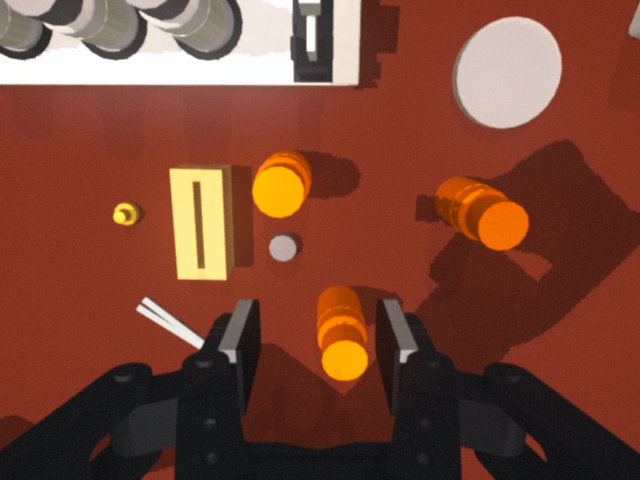

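```bash
python3 -c "
from station import ctrl
print(ctrl.job_done())"
```

```text
the job is handed in; nothing more can be done
None
```

The job is handed in: the four bottles stand upright on the pads in height order, tallest next to the guides, and the shield is fully home in the guides. Three bottles measured within about 1.5 mm of their pad centres, but the tallest measured about 3 mm off, and I left it there.

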